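# Shut and latch the test bay gate

## Task

The test bay's yellow-framed gate stands ajar: lift its latch bar by the red ball high enough to clear the catch, swing the gate shut against the sprung buffer, and let the bar drop all the way down behind the catch so that the gate stays shut by itself. Feel for the buffer and press gently, only a little harder than it takes to get the bar behind the catch (never more than 20 N on the catch and buffer), and leave the board in the bay and the other things on the bench where they are.

Things in the scene. Friction and masses are not known exactly. Their poses are not given: they have to be found in the camera images.
- bay: fixed test bay: aluminium plate 150 x 240 x 12 mm with a low clear fence (highest fixed part 112 mm above the bench). Origin: centre of the plate's underside, on the bench; x points from the gate side to the back, y to the hinge side, z up. The shut gate lies along y, 55 mm from the origin on the -x side
- strike: black steel post 44 x 14 mm, top at 60 mm, fixed to the bay; origin on the bench in the shut gate's plane, 173 mm from the hinge line, axes as the bay's. It carries, as one piece, a bright steel catch and a buffer, screwed on through a slot: both sit up to 14 mm nearer or farther along x than the nominal points below, differently each time and NOT reported. Find them by feel
- gate (a joint): gate angle in rad about its upright hinge: 0 when parallel to the bay's y axis (shut, within about 0.09 either way according to where the catch sits), growing as the free edge swings out to the bay's -x side; it stays where it is left (light hinge friction). The gate is 163 mm wide, 10 mm thick, from 21 to 104 mm above the bench, with a yellow frame and a clear pane
- gate_hinge (a point): point on the gate's upright hinge axis, 88 mm above the bench
- latch_bar (a joint): angle of the latch bar in rad: 0 when it lies level on its stop (down), growing as its free end is lifted, up to 0.6; it falls by its weight. Bar of bright steel 160 x 10 x 14 mm on the gate's outer face (130 g). Lifted to 0.17 or more it clears the lip; on top of the lip it stands at about 0.13; down in front of or behind the lip it is at 0
- bar_pivot (a point): pivot of the latch bar on the gate, centre of the bar's thickness: 35 mm from the hinge axis along the gate, 12.5 mm out from the gate's middle plane, 88 mm above the bench. Its axis is square to the gate. The bar runs 150 mm on from here, past the gate's free edge
- ball (a point): centre of the red ball, 26 mm across, on a stem on the latch bar: with the bar level 100 mm along the bar from its pivot (135 mm along the gate from the hinge axis) and 60 mm above it, so 148 mm above the bench. Grasp it from above; 44 mm clear above the gate's top edge
- board (a point): centre of the small green circuit board, 42 x 60 x 11 mm, lying loose on the black mat in the bay; leave it there
- meter (a point): centre of the orange multimeter, 145 x 70 x 43 mm, loose on the bench; leave it there
- loupe_mid (a point): centre of the black stand loupe, 41 mm across, 36 mm tall, loose on the bench; leave it there
- lip_nominal (a point): nominal middle of the top of the catch's upright lip, 99 mm above the bench, 10 mm thick (x), 12 mm wide (y), square in front, so the bar must be lifted over it. The bar clears its back face once the buffer is pressed in by 0.5 to 2.8 mm (1.1 mm with the catch at its nominal place); with less it lands on top of the lip: lift and press a little more
- buffer_nominal (a point): nominal tip of the buffer's rubber nose, 62 mm above the bench, 159 mm from the hinge line, behind the gate's free edge. Spring 5 N per mm, no preload: the bar clears the lip with 2.5 to 14 N here, about 3 to 16.5 N at the ball; more than 20 N here (about 23 N at the ball) is too much

How it is judged:
By the outcome, as a careful person would: the job done as asked, in the order asked, and still so for the second after the job is handed in, with the robot touching nothing.
It also fails if it takes over 51 s, if anything falls off the work surface, if the arm or the gripper's body presses on something with over 40 N, if the wrist force passes 120 N, or if a joint passes its speed limit or range.

## Robot

A 6-joint arm with a two-finger parallel gripper is mounted at the origin on a cart in front of the work surface, level with it; the furniture and walls round the work are solid. World frame = base frame: x ahead of the robot, y to its left, z up, the work surface at z = 0. Lengths are in m, angles in rad, forces in N, time in s.
With the tool pointing down it reaches from about 0.25 to 0.775 m from the base axis. Payload 4 kg.
Tool frame: the origin (TCP) lies at the very end of the fingers, on their centre line; the grasp point (between the pads) lies 19 mm behind it; z points along the fingers, y is the line along which they close (so a half turn about z gives the same grasp; the last joint's range is limited). The gripper opens to 94 mm and grips with 3 to 60 N. Pads are 16 mm wide; open, the fingers measure 119 mm over their backs; the gripper's body (75 mm by 177 mm) begins 78 mm behind the grasp point.
Start: joints at [-1.276, 0.087, 1.371, -0, 1.684, -0.103], TCP at [0.213, -0.507, 0.206] pointing down, gripper open.
Joint ranges: [-3.1, 3.1], [-0.76, 2.03], [0.27, 2.55], [-1.08, 4.22], [0.17, 2.65], [-2.57, 2.57]. Speed limits (rad/s): [2.79, 2.79, 3.14, 3.14, 3.14, 3.14].

## Interface

Orientations are given as a unit quaternion [w, x, y, z].
In Python, from cell import state, grab_frame, close_job, models gives the robot as it stands.
- The arm moves only by the shell command python3 -m creep 'ROWS' [OPENING] [FORCE]. ROWS is JSON, a list that holds one entry, the list of rows, each a list of 6 numbers: the shift along the world's x, y, z normalised to -1 to 1, where 1 is 400 mm, then the turn, a rotation vector about the world's x, y, z normalised to -1 to 1, where 1 is 30 degrees. In form: [[[tx, ty, tz, ax, ay, az], ...]]. A call has 1 to 10 rows; each row is the pose to reach, as a shift and turn from the pose commanded when the call began; what a row does not reach only later rows make up. A row lasts 1/12 s, in which the tool goes at most 41.7 mm and 7.16 degrees, less where a joint would pass 70% of its speed; a pose out of reach is approached as far as the arm can. A call with a number of a shift or a turn outside -1 to 1 is refused whole. A call with a gripper value outside its range is refused whole. OPENING is the opening in per cent of the stroke, from 0 (shut) to 100 (fully open), set as the call begins (- or left out, the last holds). The fingers move at their own pace and stop on an object; FORCE is the grip in N (left out, the last holds). Time passes only in rows, so rows that repeat a pose let the fingers close. It gives the time, the measured TCP pose, the force, the opening and the grip force at its end, in the units of the state.
- state(): the state, without advancing time (a new reading comes with each control period).
- grab_frame(name): name is "scene" or "top" or "wrist"; returns a dict with "color" (480x640x3 uint8, blue, green, red), "depth" (480x640 float32, m along the optical axis (not along the pixel's ray), 0 where there is no reading), "fx", "fy", "cx", "cy" (pixels), "rvec" (rotation vector, rad) and "tvec" (3), from world to camera coordinates, as OpenCV has them. Camera axes: x right, y down, z forward; pixel columns grow to the right and rows downward; lengths in m; the calibration is good to about 2 mm. A picture is of the moment at which its call begins.
- close_job(): hands the job in; it is judged then, once.
Trained networks look in the newest picture that a camera, given by its name, has taken for a name from the list of things; names that differ only in an ending like _2 or _b are one class to them, and where a whole thing is asked for, a point or a joint stands for the part that bears it (a point fixed in the world has none). Each returns a list of dicts, best first, with "score" (0 to 1); they miss things now and then, are a little off and sometimes report something else, mostly with a low value. They report only what shows in the picture. A call takes as long as a camera call.
- models.regions_of(camera, target): "region" (480x640 bool, what is visible of it) and "centre" ([column, row] in pixels, amid what is visible of it).
The state is a dict: "clock": time; "joints": joint angles; "qvel": joint speeds; "joint_efforts": joint torques, N m; "tcp_pos": TCP position; "eef_rot": TCP orientation; "force": force on the tool from outside, world axes, zero at the start; "wrist_torque": the same for the moment, N m; "finger_gap": finger opening in m; "finger_force": force on a finger pad.
Only numpy, scipy, OpenCV 4.12 (cv2) and the standard library are available. Lean on these libraries where they do the work, as an engineer would, in place of code of your own. Each camera call takes 0.05 s, during which the arm holds its last target. There are 200 camera calls.

## Working session

There is one attempt and no reset: what is moved stays moved. The work goes in short steps, Python scripts to look and compute and a shell command to move; the robot and the scene stay as the last step left them, time stands still between calls to the robot, and variables do not carry over. Pictures are saved under pics/ and viewed, at most 10 in all, crops included, and the job is handed in when it is done.

```bash
mkdir -p pics; cat > h.py <<'E'
import numpy as np, cv2
from cell import state, grab_frame, close_job, models
def world(f,u,v,d=None):
    R=cv2.Rodrigues(np.array(f["rvec"],float))[0]; t=np.array(f["tvec"],float).ravel()
    d=f["depth"][int(v),int(u)] if d is None else d
    return R.T@(np.array([(u-f["cx"])/f["fx"]*d,(v-f["cy"])/f["fy"]*d,d])-t)
def cloud(f,m):
    v,u=np.nonzero(m&(f["depth"]>0)); d=f["depth"][v,u]
    R=cv2.Rodrigues(np.array(f["rvec"],float))[0]; t=np.array(f["tvec"],float).ravel()
    return (np.c_[(u-f["cx"])/f["fx"]*d,(v-f["cy"])/f["fy"]*d,d]-t)@R
def onz(f,u,v,z):
    a,b=world(f,u,v,1.),world(f,u,v,2.); return a+(b-a)*(z-a[2])/(b[2]-a[2])
E
python3 - <<'E'
from h import *
s=state(); print(s['clock'],s['tcp_pos'],s['eef_rot'],s['force'],s['finger_gap'])
for c in("scene","top"):
    f=grab_frame(c); cv2.imwrite(f"pics/{c}0.png",f["color"])
    for n in("ball","gate","latch_bar","strike","bay","board","meter","loupe_mid"):
        for r in models.regions_of(c,n)[:2]:
            p=cloud(f,r["region"])
            print(c,n,round(r["score"],2),np.round(r["centre"]),r["region"].sum(), np.round(np.median(p,0),3) if len(p) else '',np.round(np.ptp(p,0),3) if len(p) else '')
E
```

```text
0.0 [ 0.21289743 -0.50652996  0.20431284] [-1.09293489e-03  9.80284614e-01  1.97587628e-01 -1.04912520e-04] [-0.03351435 -0.58283046 -0.14556641] 0.09420146298207845
scene ball 0.79 [355. 236.] 676 [0.537 0.072 0.094] [0.148 0.211 0.158]
scene gate 0.84 [333. 236.] 2354 [0.556 0.108 0.074] [0.147 0.241 0.161]
scene latch_bar 0.69 [348. 228.] 592 [0.538 0.077 0.094] [0.052 0.154 0.082]
scene strike 0.85 [339. 211.] 379 [0.647 0.034 0.059] [0.115 0.088 0.1  ]
scene strike 0.45 [351. 236.] 658 [0.538 0.074 0.094] [0.147 0.211 0.158]
scene bay 0.61 [304. 230.] 7567 [0.643 0.125 0.05 ] [0.344 0.327 0.162]
scene board 0.56 [280. 228.] 141 [0.686 0.17  0.025] [0.125 0.089 0.098]
scene meter 0.71 [193. 355.] 2946 [0.443 0.48  0.032] [0.152 0.149 0.049]
scene loupe_mid 0.68 [464. 255.] 327 [ 0.399 -0.146  0.032] [0.258 0.297 0.309]
top ball 0.54 [360. 253.] 376 [0.541 0.077 0.095] [0.047 0.152 0.161]
top latch_bar 0.66 [360. 248.] 316 [0.541 0.072 0.096] [0.042 0.15  0.107]
top latch_bar 0.58 [350. 247.] 700 [0.553 0.104 0.098] [0.077 0.175 0.158]
top strike 0.56 [372. 210.] 244 [0.649 0.033 0.066] [0.062 0.054 0.104]
top bay 0.57 [342. 207.] 6148 [0.664 0.119 0.015] [0.289 0.281 0.165]
top bay 0.23 [350. 248.] 739 [0.553 0.104 0.097] [0.079 0.191 0.164]
top board 0.63 [324. 202.] 353 [0.679 0.163 0.025] [0.062 0.066 0.013]
top board 0.43 [340. 205.] 5968 [0.664 0.119 0.015] [0.287 0.275 0.164]
top loupe_mid 0.53 [377. 210.] 199 [0.648 0.032 0.067] [0.053 0.042 0.104]
top loupe_mid 0.49 [451. 309.] 244 [ 0.404 -0.152  0.033] [0.04  0.048 0.041]
```

```bash
python3 - <<'E'
from h import *
for c,(u0,v0,w,h) in dict(scene=(230,160,200,150),top=(260,140,200,150)).items():
    f=grab_frame(c); im=f["color"]
    cv2.imwrite(f"pics/{c}crop.png",cv2.resize(im[v0:v0+h,u0:u0+w],None,fx=4,fy=4,interpolation=cv2.INTER_CUBIC))
    hsv=cv2.cvtColor(im,cv2.COLOR_BGR2HSV)
    red=((hsv[...,0]<6)|(hsv[...,0]>174))&(hsv[...,1]>140)&(hsv[...,2]>60)
    n,l,st,ce=cv2.connectedComponentsWithStats(red.astype(np.uint8))
    for i in range(1,n):
        if st[i,4]>15: print(c,'red',st[i],ce[i].round(1),np.round(np.median(cloud(f,l==i),0),3),np.round(onz(f,*ce[i],.148),3))
    yel=(abs(hsv[...,0].astype(int)-26)<7)&(hsv[...,1]>140)&(hsv[...,2]>80)
    p=cloud(f,yel); p=p[(p[:,2]>.085)&(p[:,2]<.115)&(p[:,0]>.4)&(p[:,0]<.8)]
    if len(p)>5:
        q=p[:,:2]; m=np.median(q,0); d=np.linalg.svd(q-m)[2][0]; t=(q-m)@d
        print(c,'yellow',len(p),m,d,np.percentile(t,[0,2,98,100]), m+d*t.min(),m+d*t.max())
E
```

```text
scene red [478   0  28  35 577] [490.3  15.8] [ 1.516 -1.305  0.092] [ 1.382 -1.151  0.148]
scene red [192 166  16  10 101] [199.9 170.8] [0.899 0.29  0.108] [0.838 0.305 0.148]
scene red [353 203  11  12 109] [357.9 208.4] [0.53  0.065 0.155] [0.539 0.059 0.148]
scene red [214 354   5   5  17] [215.9 355.7] [0.413 0.442 0.034] [0.328 0.461 0.148]
scene yellow 330 [0.56076538 0.11431846] [0.25086674 0.96802163] [-0.08698448 -0.08305535  0.07025249  0.07116635] [0.53894387 0.03011561] [0.57861865 0.18320903]
top red [364 246   9  11  78] [368.  250.9] [0.534 0.061 0.158] [0.535 0.06  0.148]
top red [459 329  35  11 266] [475.3 334. ] [ 0.339 -0.216  0.019] [ 0.348 -0.177  0.148]
top yellow 216 [0.5618634  0.11631178] [-0.24258961 -0.970129  ] [-0.06703606 -0.0635796   0.08556834  0.08904147] [0.57812565 0.18134541] [0.54026286 0.02993007]
```

View pics/top0.png

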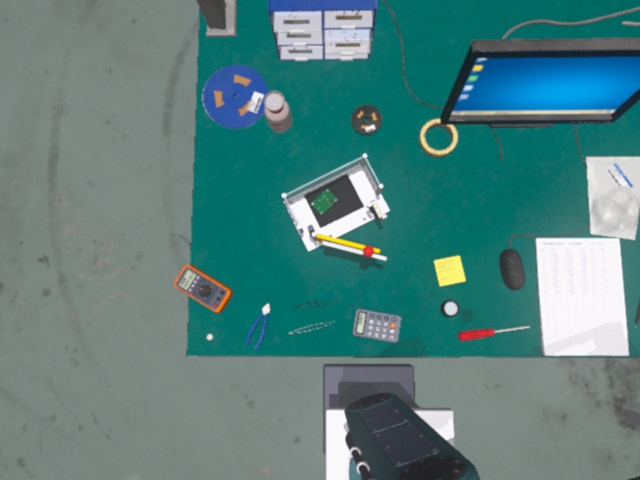

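View pics/scenecrop.png

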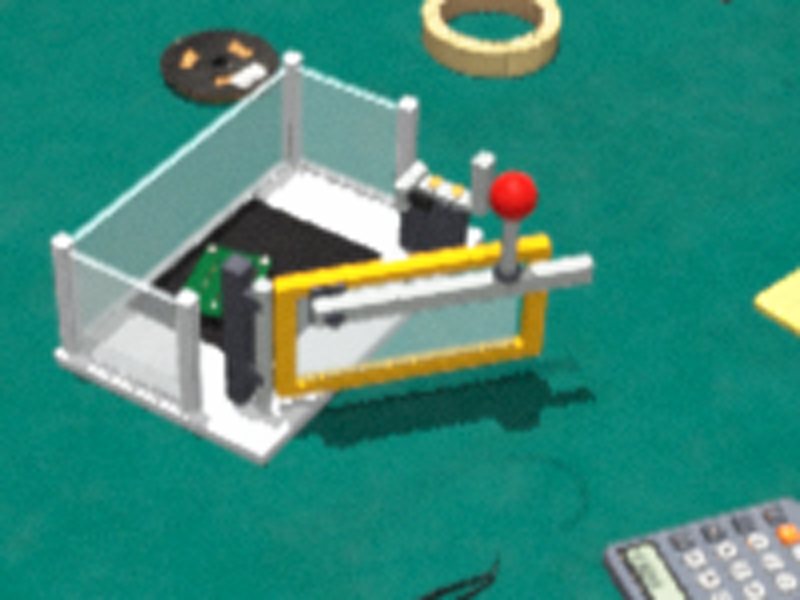

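View pics/topcrop.png

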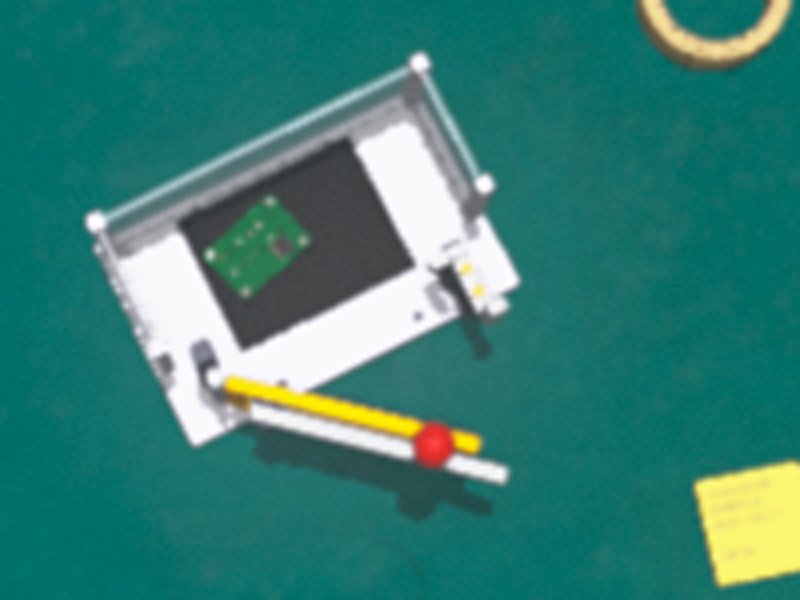

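The top view shows the bay, turned about 26°. The gate is ajar, running from the hinge at about (314,234) to its free edge at (380,251). The red ball is at (368,251), the strike and catch at about (378,208), and the loupe at (451,309), well clear. Next I'll work out the bay frame and the tool path.

```bash
cat > geo.py <<'E'
import numpy as np, json
def rot(t): return np.array([[np.cos(t),-np.sin(t)],[np.sin(t),np.cos(t)]])
def ball(g,a,H,yaw):
    al=.035+.1*np.cos(a)-.06*np.sin(a); z=.088+.1*np.sin(a)+.06*np.cos(a)
    # gate angle g: free end (-y) swings to -x
    d=rot(yaw-g)@[0,-1]; n=rot(yaw-g)@[-1,0]
    return np.r_[H+al*d+.0125*n,z]
E
python3 - <<'E'
from h import *; from geo import *
f=grab_frame("top")
px=lambda u,v:(260+u/4-.375,140+v/4-.375)
for nm,u,v,z in[("frontL",195,445,.012),("frontR",520,285,.012),("postBL",95,220,.112),("postBR",420,62,.112),("hingetop",213,378,.104),("catch1",455,250,.095),("catch2",500,310,.095),("y1",467,268,.09),("y2",479,291,.09)]:
    print(nm,np.round(onz(f,*px(u,v),z),4))
P=lambda u,v,z:onz(f,*px(u,v),z)[:2]
for e in(P(195,445,.012)-P(520,285,.012),P(95,220,.112)-P(420,62,.112)):
    print(np.linalg.norm(e),np.degrees(np.arctan2(-e[0],e[1])))
E
```

```text
frontL [0.5506 0.2044 0.012 ]
frontR [ 0.6561 -0.0089  0.012 ]
postBL [0.6769 0.2606 0.112 ]
postBR [0.7748 0.0627 0.112 ]
hingetop [0.5811 0.189  0.104 ]
catch1 [0.6613 0.0413 0.095 ]
catch2 [0.6239 0.0144 0.095 ]
y1 [0.6511 0.0336 0.09  ]
y2 [0.6367 0.0265 0.09  ]
0.23797971543763788 26.3175933456235
0.2207997679190556 26.31329043871053
```

```bash
python3 -m creep '[[[0.1,0.13,0.05,0,0,0.23],[0.2,0.26,0.05,0,0,0.46],[0.3,0.4,0.05,0,0,0.7],[0.4,0.55,0.05,0,0,0.94],[0.5,0.7,0.05,0,0,1],[0.55,0.85,0.05,0,0,1],[0.6,1,0.05,0,0,1],[0.65,1,0.05,0,0,1],[0.7,1,0.05,0,0,1],[0.7,1,0.05,0,0,1]]]' 60
```

```text
clock: 1.88
tcp_pos: [0.4478, -0.164, 0.2257]
eef_rot: [0.001, 0.896, 0.445, 0.0]
force: [0.9, -0.4, -0.2]
finger_gap: 0.0564
finger_force: 0.0
```

```bash
python3 -m creep '[[[0.04,0.09,0,0,0,0.2],[0.08,0.18,0,0,0,0.4],[0.11,0.27,0,0,0,0.6],[0.15,0.36,0,0,0,0.77],[0.19,0.45,0,0,0,0.77],[0.22,0.56,0,0,0,0.77],[0.22,0.56,0,0,0,0.77],[0.22,0.56,0,0,0,0.77]]]' 60
python3 - <<'E'
from h import *
s=state(); print(s['clock'],s['tcp_pos'],s['eef_rot'],s['force'])
f=grab_frame("wrist"); im=f["color"]; cv2.imwrite("pics/w1.png",im)
hsv=cv2.cvtColor(im,cv2.COLOR_BGR2HSV)
red=((hsv[...,0]<6)|(hsv[...,0]>174))&(hsv[...,1]>140)&(hsv[...,2]>60)
n,l,st,ce=cv2.connectedComponentsWithStats(red.astype(np.uint8))
for i in range(1,n):
    if st[i,4]>300:
        p=cloud(f,l==i); print(st[i],ce[i].round(1),np.round(np.median(p,0),4),p[:,2].max(),np.round(onz(f,*ce[i],.148),4))
yel=(abs(hsv[...,0].astype(int)-26)<7)&(hsv[...,1]>140)&(hsv[...,2]>80)
p=cloud(f,yel); p=p[(p[:,2]>.095)&(p[:,2]<.112)]
q=p[:,:2]; m=np.median(q,0); d=np.linalg.svd(q-m,full_matrices=False)[2][0]; t=(q-m)@d
print('yellow',len(p),m,d,m+d*t.min(),m+d*t.max())
E
```

```text
clock: 2.55
tcp_pos: [0.5353, 0.0602, 0.2247]
eef_rot: [-0.0, 0.787, 0.617, -0.0]
force: [-0.2, -0.1, 0.7]
finger_gap: 0.0564
finger_force: 0.0
2.55 [0.53525086 0.06024458 0.22474891] [-1.69237553e-04  7.87206439e-01  6.16689465e-01 -3.11586173e-04] [-0.24393779 -0.05393531  0.7350355 ]
[307 233  32  31 764] [322.4 247.8] [0.5359 0.0623 0.1578] 0.16212465301913395 [0.5354 0.0597 0.148 ]
yellow 1657 [0.5636575  0.11832628] [-0.24326896 -0.96995887] [0.57929888 0.18069138] [0.54140339 0.02959496]
```

View pics/w1.png

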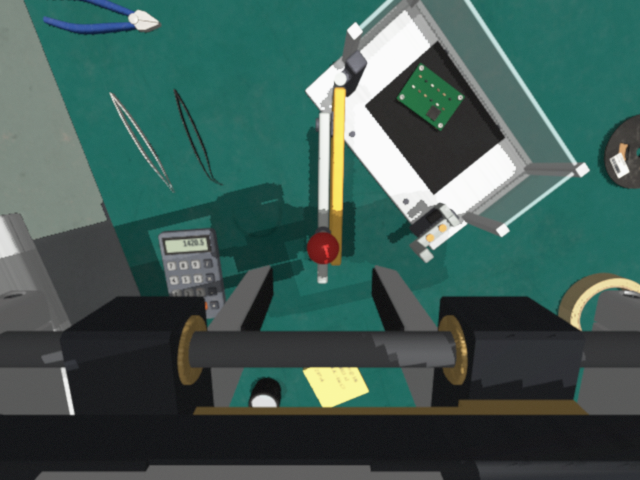

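The wrist picture shows the ball at (322,248), midway between the fingers, which will close across the gate. The circuit board is at (430,97). I'll descend and grip.

```bash
python3 -m creep '[[[0,0,-0.08,0,0,0],[0,0,-0.16,0,0,0],[0,0,-0.22,0,0,0],[0,0,-0.239,0,0,0],[0,0,-0.239,0,0,0],[0,0,-0.239,0,0,0]]]' 60
python3 -m creep '[[[0,0,0,0,0,0],[0,0,0,0,0,0],[0,0,0,0,0,0],[0,0,0,0,0,0],[0,0,0,0,0,0],[0,0,0,0,0,0],[0,0,0,0,0,0]]]' 10 30
python3 - <<'E'
from geo import *
H=np.array([.5804,.1879]); y=np.radians(26.3)
b0=ball(.705,0,H,y);print(b0)
for a in(.065,.13,.195,.26): print(a,((ball(.705,a,H,y)-b0)/.4).round(4))
b1=ball(.705,.26,H,y)
for g in(.6,.5,.4,.3,.25,.2,.15,.1,.05,0,-.05,-.1): print(g,((ball(g,.26,H,y)-b1)/.4).round(4),round(np.degrees(.705-g)/30,3))
E
```

```text
clock: 3.1
tcp_pos: [0.5355, 0.0569, 0.1306]
eef_rot: [0.0, 0.789, 0.614, 0.0]
force: [0.1, -0.3, 0.7]
finger_gap: 0.056
finger_force: 0.0
clock: 3.68
tcp_pos: [0.5354, 0.0581, 0.1302]
eef_rot: [0.0, 0.789, 0.615, 0.0]
force: [0.4, 0.4, 2.6]
finger_gap: 0.0245
finger_force: 30.0
[0.53540303 0.06000738 0.148     ]
0.065 [0.0025 0.01   0.0159]
0.13 [0.0052 0.0209 0.0311]
0.195 [0.0082 0.0328 0.0456]
0.26 [0.0114 0.0456 0.0592]
0.6 [ 0.0293 -0.0091  0.    ] 0.201
0.5 [ 0.0579 -0.0148  0.    ] 0.392
0.4 [ 0.087  -0.0177  0.    ] 0.583
0.3 [ 0.1162 -0.0176  0.    ] 0.773
0.25 [ 0.1308 -0.0165  0.    ] 0.869
0.2 [ 0.1453 -0.0147  0.    ] 0.964
0.15 [ 0.1596 -0.0121  0.    ] 1.06
0.1 [ 0.1739 -0.0088  0.    ] 1.155
0.05 [ 0.1879 -0.0048  0.    ] 1.251
0 [ 2.018e-01 -1.000e-04  0.000e+00] 1.346
-0.05 [0.2154 0.0052 0.    ] 1.442
-0.1 [0.2287 0.0113 0.    ] 1.537
```

```bash
python3 -m creep '[[[0.0013,0.005,0.008,0,0,0],[0.0025,0.01,0.016,0,0,0],[0.004,0.0155,0.0235,0,0,0],[0.0052,0.021,0.031,0,0,0],[0.0067,0.027,0.0385,0,0,0],[0.0082,0.033,0.0456,0,0,0],[0.01,0.039,0.0525,0,0,0],[0.0114,0.0456,0.0592,0,0,0],[0.0114,0.0456,0.0592,0,0,0],[0.0114,0.0456,0.0592,0,0,0]]]'
python3 - <<'E'
from h import *
s=state(); print(s['clock'],s['tcp_pos'],s['force'],s['finger_gap'])
f=grab_frame("scene"); im=f["color"]
cv2.imwrite("pics/s2.png",cv2.resize(im[150:310,250:450],None,fx=4,fy=3.75,interpolation=cv2.INTER_CUBIC))
E
```

```text
clock: 4.52
tcp_pos: [0.5398, 0.0768, 0.1533]
eef_rot: [-0.0, 0.788, 0.615, 0.0]
force: [0.2, -0.8, -2.0]
finger_gap: 0.0246
finger_force: 30.0
4.5167 [0.53978968 0.07676199 0.15331697] [ 0.17377104 -0.75523932 -1.9866379 ] 0.024578463510861882
```

View pics/s2.png

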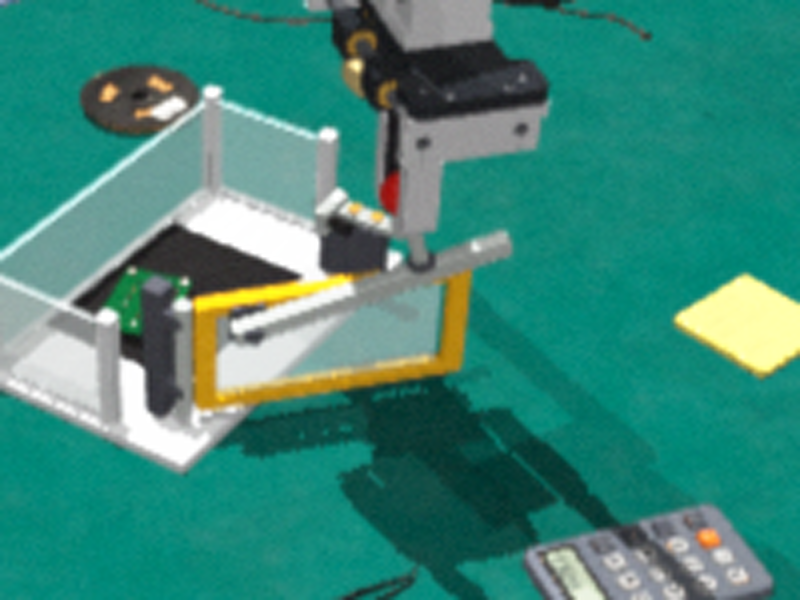

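The bar is up at about 0.25 rad and well clear, so I'll swing the gate to about 0.2 rad, short of the catch and buffer.

```bash
python3 -m creep '[[[0.015,-0.005,0,0,0,0.1],[0.0293,-0.0091,0,0,0,0.2],[0.0436,-0.0123,0,0,0,0.295],[0.0579,-0.0148,0,0,0,0.392],[0.0725,-0.0165,0,0,0,0.488],[0.087,-0.0177,0,0,0,0.583],[0.1016,-0.0179,0,0,0,0.678],[0.1162,-0.0176,0,0,0,0.773],[0.1308,-0.0165,0,0,0,0.869],[0.1453,-0.0147,0,0,0,0.964]]]'
python3 -m creep '[[[0,0,0,0,0,0],[0,0,0,0,0,0]]]'
python3 - <<'E'
from geo import *
H=np.array([.5804,.1879]); y=np.radians(26.3)
b1=ball(.2,.26,H,y); print(b1)
for g in np.arange(.18,-.121,-.02): print(round(g,3),((ball(g,.26,H,y)-b1)/.4).round(4),round(np.degrees(.2-g)/30,3))
E
```

```text
clock: 5.4
tcp_pos: [0.5984, 0.07, 0.1531]
eef_rot: [0.0, 0.609, 0.793, 0.0]
force: [0.8, -1.7, -0.6]
finger_gap: 0.0243
finger_force: 30.0
clock: 5.57
tcp_pos: [0.5983, 0.0701, 0.1532]
eef_rot: [0.0, 0.611, 0.792, 0.0]
force: [0.1, -1.1, -0.9]
finger_gap: 0.0244
finger_force: 30.0
[0.59808349 0.07236093 0.17169145]
0.18 [0.0058 0.0009 0.    ] 0.038
0.16 [0.0115 0.002  0.    ] 0.076
0.14 [0.0172 0.0032 0.    ] 0.115
0.12 [0.0229 0.0045 0.    ] 0.153
0.1 [0.0286 0.0059 0.    ] 0.191
0.08 [0.0343 0.0074 0.    ] 0.229
0.06 [0.0399 0.009  0.    ] 0.267
0.04 [0.0455 0.0107 0.    ] 0.306
0.02 [0.051  0.0126 0.    ] 0.344
0.0 [0.0565 0.0145 0.    ] 0.382
-0.02 [0.062  0.0166 0.    ] 0.42
-0.04 [0.0674 0.0188 0.    ] 0.458
-0.06 [0.0728 0.0211 0.    ] 0.497
-0.08 [0.0781 0.0235 0.    ] 0.535
-0.1 [0.0834 0.026  0.    ] 0.573
-0.12 [0.0886 0.0286 0.    ] 0.611
```

```bash
cat > guard.py <<'E'
import sys; from h import *; from geo import *
s=state(); q=s['eef_rot']; R=np.array(s['force'])
# tool y in world ~ into the bay
w,x,y,z=q; ty=np.array([2*(x*y-w*z),1-2*(x*x+z*z)]); ty/=np.linalg.norm(ty); ty*=np.sign(ty[0])
F=-(R[:2]@ty); p=s['tcp_pos']
H=np.array([.5804,.1879]); v=p[:2]-H; r=np.hypot(*v)
g=np.radians(26.3)-np.arctan2(v[0],-v[1])+np.arctan2(-.0125,.1162) if 0 else None
print(f"t {s['clock']:.2f} push {F:.2f} along {R[0]*-ty[1]+R[1]*ty[0]:.2f} fz {R[2]:.2f} normal {np.degrees(np.arctan2(ty[1],ty[0])):.2f} depth {p[:2]@[np.cos(.459),np.sin(.459)]*1000:.2f} z {p[2]*1000:.1f} gap {s['finger_gap']*1000:.2f}")
sys.exit(F>float(sys.argv[1]))
E
python3 guard.py 9
python3 -m creep '[[[0.0058,0.0009,0,0,0,0.038],[0.0115,0.002,0,0,0,0.076],[0.0172,0.0032,0,0,0,0.115],[0.0229,0.0045,0,0,0,0.153],[0.0229,0.0045,0,0,0,0.153],[0.0229,0.0045,0,0,0,0.153]]]' >/dev/null; python3 guard.py 3 &&
python3 -m creep '[[[0.0014,0.0003,0,0,0,0.01],[0.0028,0.0007,0,0,0,0.019],[0.0028,0.0007,0,0,0,0.019],[0.0028,0.0007,0,0,0,0.019]]]' >/dev/null; python3 guard.py 3 &&
python3 -m creep '[[[0.0014,0.0003,0,0,0,0.01],[0.0028,0.0007,0,0,0,0.019],[0.0028,0.0007,0,0,0,0.019],[0.0028,0.0007,0,0,0,0.019]]]' >/dev/null; python3 guard.py 3
```

```text
t 5.57 push 0.15 along -1.11 fz -0.91 normal 14.72 depth 567.39 z 153.2 gap 24.35
t 6.07 push -0.46 along -3.17 fz 0.13 normal 19.40 depth 576.52 z 153.5 gap 24.53
t 6.07 push -0.46 along -3.17 fz 0.13 normal 19.40 depth 576.52 z 153.5 gap 24.53
t 6.07 push -0.46 along -3.17 fz 0.13 normal 19.40 depth 576.52 z 153.5 gap 24.53False
False
False
False
```

```bash
sed -i 's/sys.exit(F>float(sys.argv\[1\]))/sys.exit(int(F>float(sys.argv[1])))/; /^g=/d' guard.py
M='"'
python3 -m creep '[[[0.0014,0.0003,0,0,0,0.01],[0.0028,0.0007,0,0,0,0.019],[0.0028,0.0007,0,0,0,0.019],[0.0028,0.0007,0,0,0,0.019]]]' >/dev/null; python3 guard.py 2 &&
python3 -m creep '[[[0.0014,0.0003,0,0,0,0.01],[0.0028,0.0007,0,0,0,0.019],[0.0028,0.0007,0,0,0,0.019],[0.0028,0.0007,0,0,0,0.019]]]' >/dev/null && python3 guard.py 2 &&
python3 -m creep '[[[0.0014,0.0004,0,0,0,0.01],[0.0028,0.0008,0,0,0,0.019],[0.0028,0.0008,0,0,0,0.019],[0.0028,0.0008,0,0,0,0.019]]]' >/dev/null && python3 guard.py 2 &&
python3 -m creep '[[[0.0014,0.0004,0,0,0,0.01],[0.0028,0.0008,0,0,0,0.019],[0.0028,0.0008,0,0,0,0.019],[0.0028,0.0008,0,0,0,0.019]]]' >/dev/null && python3 guard.py 2 &&
python3 -m creep '[[[0.0014,0.0004,0,0,0,0.01],[0.0028,0.0008,0,0,0,0.019],[0.0028,0.0008,0,0,0,0.019],[0.0028,0.0008,0,0,0,0.019]]]' >/dev/null && python3 guard.py 2 &&
python3 -m creep '[[[0.0014,0.0004,0,0,0,0.01],[0.0028,0.0008,0,0,0,0.019],[0.0028,0.0008,0,0,0,0.019],[0.0028,0.0008,0,0,0,0.019]]]' >/dev/null && python3 guard.py 2
```

```text
t 6.40 push -0.83 along -2.97 fz 1.08 normal 19.96 depth 577.42 z 153.5 gap 24.38
t 6.73 push -0.23 along -2.92 fz 1.49 normal 20.54 depth 578.55 z 153.5 gap 24.74
t 7.07 push 0.30 along -5.60 fz 3.00 normal 21.10 depth 579.70 z 153.5 gap 24.56
t 7.40 push -0.58 along -5.04 fz 1.76 normal 21.68 depth 580.87 z 153.5 gap 24.45
t 7.73 push -0.24 along -5.67 fz 2.13 normal 22.26 depth 582.01 z 153.5 gap 24.31
t 8.07 push 1.67 along -4.47 fz 2.97 normal 22.81 depth 582.78 z 153.4 gap 24.57
```

```bash

python3 -m creep '[[[0.0008,-0.0023,0,0,0,0],[0.0008,-0.0023,0,0,0,0],[0.0008,-0.0023,0,0,0,0]]]' >/dev/null; python3 guard.py 3.5 &&
python3 -m creep '[[[0.0012,0.0005,0,0,0,0.009],[0.0012,0.0005,0,0,0,0.009],[0.0012,0.0005,0,0,0,0.009]]]' >/dev/null; python3 guard.py 3.5 &&
python3 -m creep '[[[0.0012,0.0005,0,0,0,0.009],[0.0012,0.0005,0,0,0,0.009],[0.0012,0.0005,0,0,0,0.009]]]' >/dev/null; python3 guard.py 3.5
```

```text
t 8.32 push 0.74 along -3.84 fz 1.25 normal 22.82 depth 582.70 z 153.0 gap 24.60
t 8.57 push 1.87 along -4.27 fz 0.32 normal 23.09 depth 582.98 z 153.0 gap 24.46
t 8.82 push 2.49 along -3.51 fz 1.47 normal 23.36 depth 583.27 z 153.0 gap 24.20
```

```bash

python3 -m creep '[[[0.0011,0.0005,0,0,0,0],[0.0011,0.0005,0,0,0,0],[0.0011,0.0005,0,0,0,0]]]' >/dev/null; python3 guard.py 8 &&
python3 -m creep '[[[0.0011,0.0005,0,0,0,0],[0.0011,0.0005,0,0,0,0],[0.0011,0.0005,0,0,0,0]]]' >/dev/null; python3 guard.py 8 &&
python3 -m creep '[[[0.0011,0.0005,0,0,0,0],[0.0011,0.0005,0,0,0,0],[0.0011,0.0005,0,0,0,0]]]' >/dev/null; python3 guard.py 8 &&
python3 -m creep '[[[0.0011,0.0005,0,0,0,0],[0.0011,0.0005,0,0,0,0],[0.0011,0.0005,0,0,0,0]]]' >/dev/null; python3 guard.py 8
```

```text
t 9.07 push 3.91 along -4.31 fz 1.82 normal 23.36 depth 583.39 z 152.9 gap 24.48
t 9.32 push 4.87 along -4.47 fz 2.07 normal 23.35 depth 583.51 z 152.8 gap 24.54
t 9.57 push 5.65 along -5.38 fz 2.52 normal 23.35 depth 583.63 z 152.8 gap 24.67
t 9.82 push 6.52 along -5.06 fz 2.71 normal 23.34 depth 583.76 z 152.7 gap 24.86
```

```bash

python3 -m creep '[[[0.0017,0.0008,0,0,0,0],[0.0034,0.0016,0,0,0,0],[0.0034,0.0016,0,0,0,0],[0.0034,0.0016,0,0,0,0]]]' >/dev/null; python3 guard.py 12 &&
python3 -m creep '[[[0.0024,-0.0058,-0.006,0,0,0],[0.0048,-0.0115,-0.0119,0,0,0],[0.0072,-0.0172,-0.0186,0,0,0],[0.0097,-0.023,-0.0253,0,0,0],[0.0097,-0.023,-0.0253,0,0,0],[0.0097,-0.023,-0.0253,0,0,0]]]' >/dev/null; python3 guard.py 14 &&
python3 -m creep '[[[0.001,-0.0025,-0.0035,0,0,0],[0.002,-0.0049,-0.0069,0,0,0],[0.002,-0.0049,-0.0069,0,0,0],[0.002,-0.0049,-0.0069,0,0,0]]]' >/dev/null; python3 guard.py 14
```

```text
t 10.15 push 9.26 along -4.89 fz 3.53 normal 23.33 depth 584.16 z 152.5 gap 24.27
t 10.65 push 8.89 along -4.24 fz 1.75 normal 23.33 depth 583.51 z 141.8 gap 24.09
t 10.98 push 8.29 along -4.45 fz 2.94 normal 23.37 depth 583.42 z 139.2 gap 24.48
```

```bash

python3 -m creep '[[[0.001,-0.0025,-0.0042,0,0,0],[0.0022,-0.0053,-0.0083,0,0,0],[0.0022,-0.0053,-0.0083,0,0,0]]]' >/dev/null; python3 guard.py 14 
python3 - <<'E'
from h import *
for c,(u0,v0) in dict(scene=(290,170),top=(320,170)).items():
    f=grab_frame(c); im=f["color"]
    cv2.imwrite(f"pics/{c}3.png",cv2.resize(im[v0:v0+90,u0:u0+120],None,fx=6,fy=6,interpolation=cv2.INTER_CUBIC))
E
```

```text
t 11.23 push 8.58 along -3.80 fz 2.70 normal 23.37 depth 583.26 z 135.7 gap 24.44
```

View pics/scene3.png

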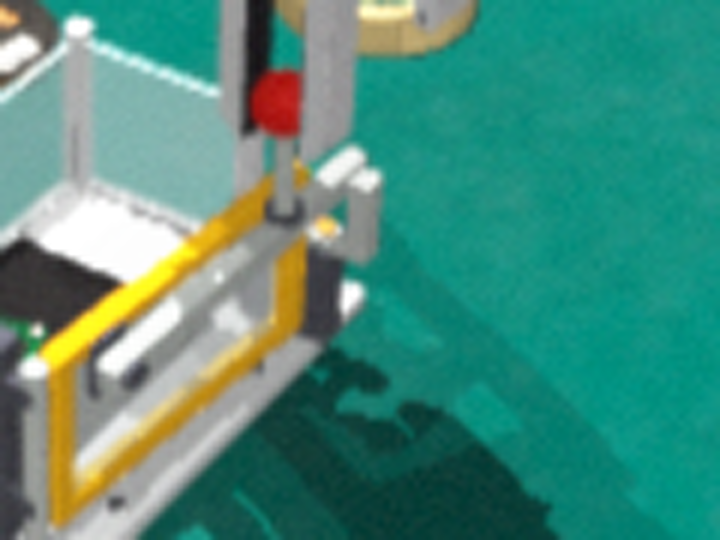

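The picture shows the lip as the upright block at about (365,215), with the bar end at (345,165) just behind it. The vertical force isn't rising as I lower below the lip-top angle. That suggests the bar is already behind the lip, so I'll keep lowering.

```bash

python3 -m creep '[[[0.0015,-0.0035,-0.006,0,0,0],[0.003,-0.007,-0.012,0,0,0],[0.003,-0.007,-0.012,0,0,0],[0.003,-0.007,-0.012,0,0,0]]]' >/dev/null; python3 guard.py 14 
python3 - <<'E'
from h import *
f=grab_frame("scene"); im=f["color"]; u0,v0=290,170
cv2.imwrite("pics/scene4.png",cv2.resize(im[v0:v0+90,u0:u0+120],None,fx=6,fy=6,interpolation=cv2.INTER_CUBIC))
E
```

```text
t 11.67 push 7.54 along -1.99 fz 0.40 normal 23.37 depth 583.05 z 130.5 gap 24.44
```

View pics/scene4.png

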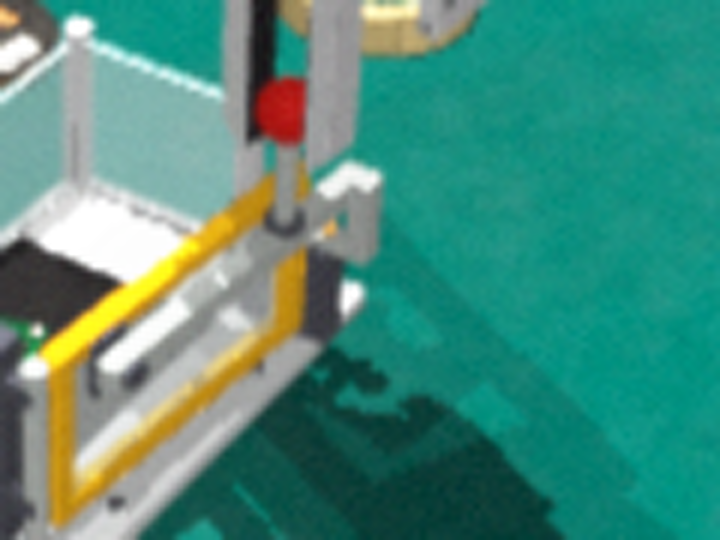

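The bar is now level, with the ball back at its start height. Its end sits behind the lip, which stands clear at (365,180). I'll ease off the push, open the fingers and rise.

```bash

python3 -m creep '[[[-0.0028,-0.0014,-0.0008,0,0,0],[-0.0056,-0.0028,-0.0008,0,0,0],[-0.0056,-0.0028,-0.0008,0,0,0],[-0.0056,-0.0028,-0.0008,0,0,0]]]' >/dev/null; python3 guard.py 14 
python3 -m creep '[[[0,0,0,0,0,0],[0,0,0,0,0,0],[0,0,0,0,0,0],[0,0,0,0,0,0],[0,0,0,0,0,0]]]' 60 >/dev/null; python3 guard.py 14
python3 -m creep '[[[0,0,0.04,0,0,0],[0,0,0.1,0,0,0],[0,0,0.18,0,0,0],[0,0,0.26,0,0,0],[0,0,0.3,0,0,0],[0,0,0.3,0,0,0]]]' 60 >/dev/null; python3 guard.py 14
python3 - <<'E'
from h import *; from geo import *
fs=[(c,grab_frame(c)) for c in("scene","wrist")]
for c,f in fs:
    im=f["color"]; hsv=cv2.cvtColor(im,cv2.COLOR_BGR2HSV)
    red=((hsv[...,0]<6)|(hsv[...,0]>174))&(hsv[...,1]>140)&(hsv[...,2]>60)
    n,l,st,ce=cv2.connectedComponentsWithStats(red.astype(np.uint8))
    for i in range(1,n):
        if st[i,4]>60:
            p=cloud(f,l==i); print(c,st[i],ce[i].round(1),np.round(np.median(p,0),4),p[:,2].max().round(4),np.round(onz(f,*ce[i],.148),4))
a=fs[0][1]["color"][170:260,290:410]
cv2.imwrite("pics/end.png",np.vstack([cv2.resize(a,(400,300),interpolation=cv2.INTER_CUBIC),cv2.resize(fs[1][1]["color"],(400,300))]))
H=np.array([.5804,.1879]); y=np.radians(26.3)
for g in(0,.03,.06,.09):print(g,ball(g,0,H,y))
E
```

```text
t 12.05 push 2.71 along -3.35 fz -2.89 normal 23.39 depth 582.99 z 130.6 gap 24.81
t 12.47 push -0.08 along 0.06 fz 1.06 normal 23.40 depth 584.42 z 132.4 gap 54.07
t 12.97 push 0.08 along -0.85 fz 0.27 normal 23.39 depth 585.85 z 258.4 gap 56.21
scene [485   0  21   7  87] [495.7   2. ] [ 1.5144 -1.3401  0.1425] 0.1561 [ 1.5161 -1.3159  0.148 ]
scene [192 166  16  10 102] [199.9 170.8] [0.8988 0.2894 0.1072] 0.1265 [0.8377 0.305  0.148 ]
scene [333 183  11  11  93] [337.9 188. ] [0.6153 0.0622 0.1555] 0.162 [0.624 0.057 0.148]
wrist [305 224  28  28 606] [318.4 237.6] [0.6198 0.0601 0.1581] 0.1623 [0.6208 0.0578 0.148 ]
wrist [ 45 287  19  44 560] [ 55.2 305.7] [ 0.343  -0.1927  0.0172] 0.3655 [ 0.4217 -0.0985  0.148 ]
0 [0.62900853 0.06133594 0.148     ]
0.03 [0.62519031 0.05993485 0.148     ]
0.06 [0.62133177 0.05864893 0.148     ]
0.09 [0.6174364  0.05747932 0.148     ]
```

View pics/end.png

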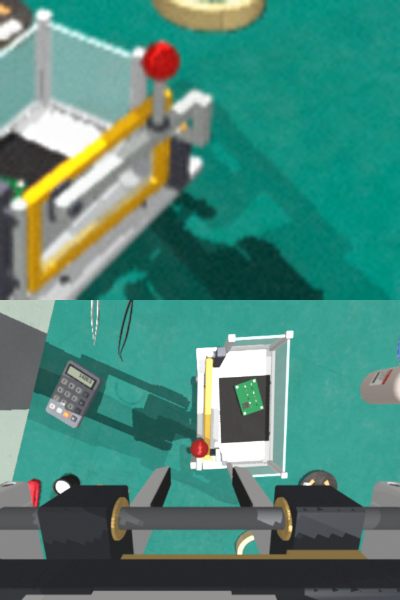

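The fingers are off. The ball top is at 162 mm, the same as when the bar was level at the start. The gate holds at about 0.06 rad with the bar end tucked behind the lip, and the board hasn't moved.

```bash
python3 -c "
from cell import close_job; print(close_job())"
```

```text
the job is handed in; nothing more can be done
None
```

The gate is shut with its latch bar all the way down behind the catch, and it stayed shut once the gripper let go. The highest push I read at the ball was about 9 N. The board stayed in place, the arm kept clear of the other things on the bench, and the job was handed in at about 13 s.

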